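# Load the washed headset parts onto the assembly block in fitting order

## Task

The four washed bicycle headset parts stand on the pins of the steel wash rack in the order in which they came off, the first one off at the left as you stand at the robot. Put them on the pins of the wooden assembly block in fitting order, which is the reverse: the part now at the far left of the rack goes on the far right pin of the block, the next one beside it, and so on, so that the part now at the far right ends on the far left pin. One part to a pin, lying flat on the wood with the pin through it, the same way up as it stood.

Things in the scene. Friction and masses are not known exactly. Their poses are not given: they have to be found in the camera images.
- wash_rack: stainless channel, 36 mm wide, 260 mm long, top at z = 30 mm, on wire feet 72 mm wide, a bail at each end (301 mm in all), fixed. Origin: centre of its underside, on the bench. +y: along it, to its left end seen from the robot (yaw under 0.2 rad). Pins at y = +90, +30, -30, -90 mm, a part on each. It stands in front of the block or behind it, roughly parallel.
- assembly_block: light wooden rail, 36 mm wide, 240 mm long, top at z = 30 mm, on a wooden plinth 64 mm wide, 252 mm long and 12 mm high, fixed. Origin: centre of its underside, on the bench. +y: along it, to its left end seen from the robot (yaw under 0.2 rad). On its top, at x = 0, y = +90, +30, -30, -90 mm, stand four upright steel pins, 10 mm in diameter and 35 mm high. All empty at the start.
- spacer: plain aluminium tube, 34 mm outside, 28 mm bore, 30 mm high, 50 g. Lies flat on the wash rack at the start, one of its pins through the bore. Origin: centre of its underside; z up the bore. Its yaw means nothing.
- bearing: flat cartridge bearing, bright steel rings with a black seal between, 45 mm outside, 30 mm bore, 12 mm high, 70 g. Lies flat on the wash rack at the start, one of its pins through the bore. Origin: centre of its underside; z up the bore. Its yaw means nothing.
- cup: thick dark steel ring with a bright groove round it, 50 mm outside, bore 30 mm, 20 mm high, 100 g. Lies flat on the wash rack at the start, one of its pins through the bore. Origin: centre of its underside; z up the bore. Its yaw means nothing.
- cone_cover: black plastic cover: straight rim 46 mm outside and 10 mm high, above it a cone narrowing to 35 mm at 22 mm height, bore 29 mm, 40 g. Lies flat on the wash rack at the start, one of its pins through the bore. Origin: centre of its underside; z up the bore. Its yaw means nothing.
- pin_a: one of four identical upright steel pins, 10 mm in diameter and 35 mm high with a tapered tip, fixed on top of the wash rack. Origin: centre of its foot, at the height of the rack's top, on which the part rests. Which of the four places along the rack it takes changes from start to start. The spacer starts on it.
- pin_b: one of four identical upright steel pins, 10 mm in diameter and 35 mm high with a tapered tip, fixed on top of the wash rack. Origin: centre of its foot, at the height of the rack's top, on which the part rests. Which of the four places along the rack it takes changes from start to start. The bearing starts on it.
- pin_c: one of four identical upright steel pins, 10 mm in diameter and 35 mm high with a tapered tip, fixed on top of the wash rack. Origin: centre of its foot, at the height of the rack's top, on which the part rests. Which of the four places along the rack it takes changes from start to start. The cup starts on it.
- pin_d: one of four identical upright steel pins, 10 mm in diameter and 35 mm high with a tapered tip, fixed on top of the wash rack. Origin: centre of its foot, at the height of the rack's top, on which the part rests. Which of the four places along the rack it takes changes from start to start. The cone_cover starts on it.

How it is judged:
By the outcome, as a careful person would: the job done as asked, in the order asked, and still so for the second after the job is handed in, with the robot touching nothing.
It also fails if it takes over 104 s, if anything falls off the work surface, if the arm or the gripper's body presses on something with over 40 N, if the wrist force passes 120 N, or if a joint passes its speed limit or range.

## Robot

A 7-joint arm with a two-finger parallel gripper is mounted at the origin on a cart in front of the work surface, level with it; the furniture and walls round the work are solid. World frame = base frame: x ahead of the robot, y to its left, z up, the work surface at z = 0. Lengths are in m, angles in rad, forces in N, time in s.
With the tool pointing down it reaches from about 0.425 to 1.025 m from the base axis. Payload 9.4 kg.
Tool frame: the origin (TCP) lies on the centre line of the jaws, within the pads' length; the fingertips stand 17 mm ahead of it and the grasp point (between the pads) lies 2 mm behind it; z points along the fingers, y is the line along which they close (so a half turn about z gives the same grasp; the last joint's range is limited). The gripper opens to 85 mm and grips with 20 to 120 N. Pads are 22 mm wide; open, the fingers measure 114 mm over their backs; the gripper's body (76 mm by 85 mm) begins 54 mm behind the grasp point. The pads swing forward as they close: fully open they stand 13 mm farther back than shut.
Start: joints at [-1.354, 0.599, -0.003, 1.599, 0.002, 0.943, -0.08], TCP at [0.21, 0.694, 0.248] pointing down, gripper open.
Joint ranges: [-2.57, 2.57], [-0.35, 1.97], [-1.29, 1.29], [0.11, 2.56], [-1.05, 4.19], [0.11, 1.86], [-2.63, 2.63]. Speed limits (rad/s): [2.22, 2.22, 3.01, 3.01, 3.14, 3.14, 3.14].

## Interface

Orientations are given as a rotation vector (axis times angle).
In Python, from station import r gives the robot as it stands.
- The arm moves only by the shell command python3 -m inch 'ROWS' [FORCE]. ROWS is JSON, a list of rows, each a list of 3 entries, a list of its own where there are three numbers: the shift along the tool's x, y, z in cm, then the turn, a rotation vector about the tool's x, y, z in degrees, then the opening, from 0 (shut) to 1 (fully open). In form: [[[x, y, z], [wx, wy, wz], claw], ...]. A call has 1 to 5 rows; each row shifts and turns the commanded pose from where the row before left it, along the tool's axes as they then stand; what a row does not reach is not made up. A row lasts 1/12 s, in which the tool goes at most 41.7 mm and 7.16 degrees, less where a joint would pass 70% of its speed; a pose out of reach is approached as far as the arm can. A call is refused whole if a number of a shift passes 4.17 or a number of a turn 7.16, either way. A call with a gripper value outside its range is refused whole. The fingers move at their own pace and stop on an object; FORCE is the grip in N (left out, the last holds). Time passes only in rows, so rows that do not move let the fingers close. It gives the time, the measured TCP pose, the force, the opening and the grip force at its end, in the units of the state.
- r.observe(): the state, without advancing time (a new reading comes with each control period).
- r.snapshot(name): name is "scene" or "top" or "wrist"; returns the picture (420x560x3 uint8, red, green, blue); there is no depth.
- r.get_calibration(name): a dict with "fx", "fy", "cx", "cy" (pixels), "dist" ([k1, k2, p1, p2, k3] as OpenCV has them; the pictures are not rectified), "rvec" (rotation vector, rad) and "tvec" (3), from world to camera coordinates, as OpenCV has them. Camera axes: x right, y down, z forward; pixel columns grow to the right and rows downward; lengths in m; the calibration is good to about 2 mm. A picture is of the moment at which its call begins: read the wrist's pose just before it. get_calibration takes no time and is no camera call; for the wrist camera it gives the pose at the moment of the call.
- r.job_done(): hands the job in; it is judged then, once.
The state is a dict: "time_s": time; "q": joint angles; "qd": joint speeds; "tau": joint torques, N m; "position": TCP position; "tool_rot": TCP orientation; "force": force on the tool from outside, world axes, zero at the start; "torque": the same for the moment, N m; "width": finger opening in m; "finger_force": force on a finger pad.
Only numpy, scipy, OpenCV 4.12 (cv2) and the standard library are available. Lean on these libraries where they do the work, as an engineer would, in place of code of your own. Each camera call takes 0.05 s, during which the arm holds its last target. There are 200 camera calls.

## Working session

There is one attempt and no reset: what is moved stays moved. The work goes in short steps, Python scripts to look and compute and a shell command to move; the robot and the scene stay as the last step left them, time stands still between calls to the robot, and variables do not carry over. Pictures are saved under pics/ and viewed, at most 14 in all, crops included, and the job is handed in when it is done.

```bash
mkdir -p pics
python3 - <<'E'
from station import r
import cv2,numpy as np
s=r.observe();print(s)
for n in("scene","top"):
    c=r.get_calibration(n);print(n,c)
    cv2.imwrite(f"pics/{n}0.png",r.snapshot(n)[:,:,::-1])
E
```

```text
{'time_s': 0.0, 'q': array([-1.35371864,  0.60013314, -0.00251228,  1.60014325,  0.00178543,
        0.94290319, -0.07977399]), 'qd': array([-0.00037362, -0.00056727, -0.00100778, -0.00093554, -0.00020056,
       -0.00051574, -0.0005058 ]), 'tau': array([ 2.55731811e-04, -7.76451302e+01,  1.56554148e+00, -2.57997161e+01,
        1.24583187e-02,  9.05179622e-03, -1.62825205e-05]), 'position': array([0.20983597, 0.69349526, 0.24740682]), 'tool_rot': array([-4.59716808e-01, -3.10769114e+00,  2.48617535e-03]), 'force': array([ 0.41537893,  0.13807297, -0.65443009]), 'torque': array([ 0.00823409, -0.04094967,  0.02542604]), 'finger_force': 0.0, 'width': 0.08535625804281433}
scene {'fx': 464.5311798146713, 'fy': 464.5311798146713, 'cx': 277.85607501019786, 'cy': 207.060491282951, 'dist': array([-0.16006649,  0.        ,  0.        ,  0.        ,  0.        ]), 'rvec': array([ 1.90759019, -1.08173586,  0.61992747]), 'tvec': array([-0.28574939,  0.28094851,  0.53754949])}
top {'fx': 538.6850407001967, 'fy': 538.6850407001967, 'cx': 271.7939096864411, 'cy': 210.79056512906766, 'dist': array([0.07044297, 0.        , 0.        , 0.        , 0.        ]), 'rvec': array([ 2.1910013 , -2.1719473 ,  0.09168302]), 'tvec': array([-0.01783587,  0.49495822,  0.85512533])}
```

View pics/scene0.png

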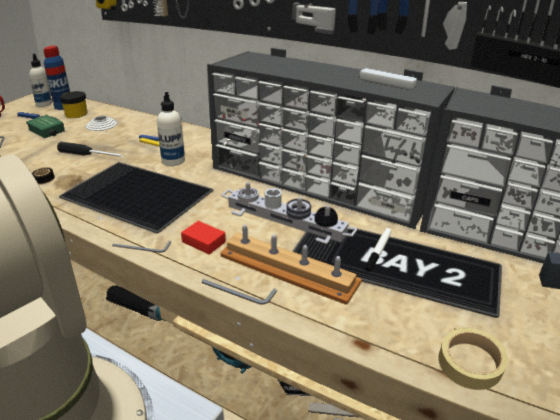

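View pics/top0.png

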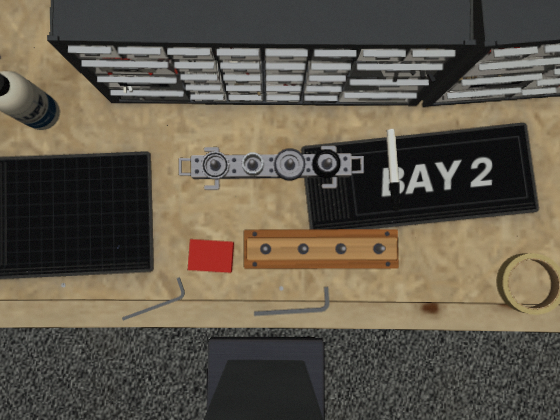

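The top view shows the rack at the back, with parts at x px of about 214, 252, 290 and 326, row about 163. The block is in front, with pins at about 265, 303, 340 and 379, row about 248. Next I'll enlarge this.

```bash
cat > h.py <<'E'
import cv2,numpy as np
from scipy.spatial.transform import Rotation as R
from station import r
def ray(n,px,z,c=None):
    c=c or r.get_calibration(n)
    K=np.array([[c['fx'],0,c['cx']],[0,c['fy'],c['cy']],[0,0,1.]])
    u=cv2.undistortPoints(np.array(px,float).reshape(-1,1,2),K,c['dist']).reshape(-1,2)
    M=cv2.Rodrigues(np.array(c['rvec']))[0];o=-M.T@c['tvec']
    d=np.c_[u,np.ones(len(u))]@M
    return o+d*((z-o[2])/d[:,2])[:,None]
E
python3 - <<'E'
from h import *
i=cv2.imread('pics/top0.png')
cv2.imwrite('pics/crop.png',cv2.resize(i[140:275,170:405],None,fx=3.4,fy=3.4,interpolation=cv2.INTER_CUBIC))
np.set_printoptions(precision=4,suppress=True)
print(ray('top',[[214,163],[252,163],[290,163],[326,163]],.065))
print(ray('top',[[265,248],[303,248],[340,248],[379,248]],.065))
M=cv2.Rodrigues(r.get_calibration('top')['rvec'])[0];print(-M.T@r.get_calibration('top')['tvec'])
E
```

```text
[[ 0.5649  0.0768  0.065 ]
 [ 0.5655  0.0179  0.065 ]
 [ 0.5661 -0.041   0.065 ]
 [ 0.5665 -0.0968  0.065 ]]
[[ 0.4342 -0.0035  0.065 ]
 [ 0.4347 -0.0617  0.065 ]
 [ 0.4352 -0.1183  0.065 ]
 [ 0.4358 -0.1778  0.065 ]]
[ 0.4243 -0.0112  0.8924]
```

View pics/crop.png

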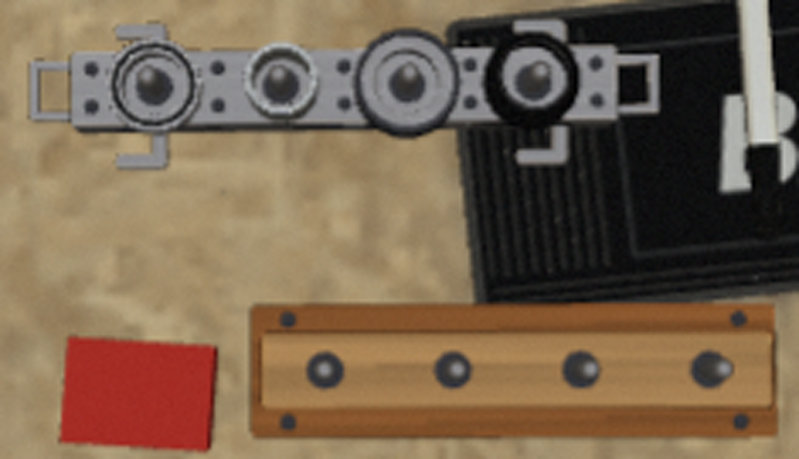

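The order from left to right is bearing, spacer, cup, cone_cover. The enlarged crop shows the parts' outer circles centred at (154,86), (282,81), (407,82) and (531,81), and the block pins at (325,370), (452,370), (580,370) and (710,370). The block top runs from (262,332) to (773,407).

```bash
cat >> h.py <<'E'
np.set_printoptions(precision=4,suppress=True)
def go(xyz,yaw=None,n=1):
    """per-row constant twist (cm,deg) from the present pose to tool-down at xyz, tool y along world angle yaw"""
    s=r.observe();T=np.eye(4);T[:3,:3]=R.from_rotvec(s['tool_rot']).as_matrix();T[:3,3]=s['position']
    y=np.array([np.cos(yaw),np.sin(yaw),0]);z=np.array([0,0,-1.]);G=np.eye(4)
    G[:3,:3]=np.c_[np.cross(y,z),y,z];G[:3,3]=xyz
    from scipy.linalg import logm
    L=logm(np.linalg.inv(T)@G).real
    print(np.r_[L[:3,3]*100,np.degrees([L[2,1],L[0,2],L[1,0]])]/n)
E
python3 - <<'E'
from h import *
i=cv2.imread('pics/top0.png');hsv=cv2.cvtColor(i,cv2.COLOR_BGR2HSV)
f=lambda p:np.array(p)/3.4+[170,140]-.35
# wood block: saturated brown region
m=((hsv[...,1]>130)&(hsv[...,0]>5)&(hsv[...,0]<22)).astype(np.uint8)
m[:220]=0;m[280:]=0;m[:,:238]=0;m[:,405:]=0
m=cv2.morphologyEx(m,cv2.MORPH_OPEN,np.ones((3,3)))
c=max(cv2.findContours(m,0,2)[0],key=cv2.contourArea);rc=cv2.minAreaRect(c);print('wood',rc)
b=ray('top',cv2.boxPoints(rc),.012);print(b,b.mean(0))
t=ray('top',f([[262,332],[772,332],[773,407],[262,407]]),.03);print('rail',t,t.mean(0),np.linalg.norm(t[0]-t[1]),np.linalg.norm(t[0]-t[3]))
P=[ray('top',f([p]),z)[0] for p,z in zip([(154,86),(282,81),(407,82),(531,81)],(.042,.06,.05,.04))]
print('parts',np.array(P),np.linalg.norm(np.diff(np.array(P)[:,:2],axis=0),axis=1))
print('pins',ray('top',f([[325,370],[452,370],[580,370],[710,370]]),.055))
ch=ray('top',f([[72,52],[617,44],[617,122],[75,131]]),.03);print('rack',ch,ch.mean(0),np.linalg.norm(ch[0]-ch[1]),np.linalg.norm(ch[0]-ch[3]))
go([.5,.05,.20],0.0,18)
E
```

```text
wood ((321.0, 248.5), (39.0, 154.0), 90.0)
[[ 0.4655  0.0316  0.012 ]
 [ 0.4678 -0.2195  0.012 ]
 [ 0.4046 -0.2187  0.012 ]
 [ 0.4021  0.0308  0.012 ]] [ 0.435 -0.094  0.012]
rail [[ 0.4514  0.0263  0.03  ]
 [ 0.4536 -0.2131  0.03  ]
 [ 0.4186 -0.2131  0.03  ]
 [ 0.4163  0.0258  0.03  ]] [ 0.435  -0.0935  0.03  ] 0.23933561222655098 0.035102320977773466
parts [[ 0.5657  0.0777  0.042 ]
 [ 0.5657  0.0172  0.06  ]
 [ 0.5674 -0.0405  0.05  ]
 [ 0.5701 -0.0991  0.04  ]] [0.0605 0.0577 0.0587]
pins [[ 0.4336 -0.0038  0.055 ]
 [ 0.4341 -0.0617  0.055 ]
 [ 0.4346 -0.12    0.055 ]
 [ 0.4352 -0.179   0.055 ]]
rack [[ 0.5836  0.1181  0.03  ]
 [ 0.5899 -0.141   0.03  ]
 [ 0.5525 -0.1409  0.03  ]
 [ 0.5458  0.1159  0.03  ]] [ 0.568 -0.012  0.03 ] 0.2591200120156688 0.03785374993100051
[-4.1049 -0.8959  0.2653 -0.0036  0.003   4.0648]
```

Run:
```python
from h import *
go([.53,.0785,.20],0.024,20)
```

```text
[-3.6508 -0.6286  0.2386 -0.0033  0.0027  3.5896]
```

```bash
python3 -m inch '[[[-3.65,-0.63,0.24],[0,0,3.6],1],[[-3.65,-0.63,0.24],[0,0,3.6],1],[[-3.65,-0.63,0.24],[0,0,3.6],1],[[-3.65,-0.63,0.24],[0,0,3.6],1],[[-3.65,-0.63,0.24],[0,0,3.6],1]]' 40
python3 -c "
from h import *
go([.53,.0785,.20],0.024,15)"
```

```text
time_s: 0.52
position: [0.3646, 0.5901, 0.2357]
tool_rot: [0.945, 2.996, -0.001]
force: [0.3, 1.1, -0.0]
width: 0.0855
finger_force: 0.0
[-3.6592 -0.6628  0.2387 -0.001   0.0018  3.5746]
```

```bash
python3 -m inch '[[[-3.65,-0.63,0.24],[0,0,3.6],1],[[-3.65,-0.63,0.24],[0,0,3.6],1],[[-3.65,-0.63,0.24],[0,0,3.6],1],[[-3.65,-0.63,0.24],[0,0,3.6],1],[[-3.65,-0.63,0.24],[0,0,3.6],1]]'
python3 -m inch '[[[-3.65,-0.63,0.24],[0,0,3.6],1],[[-3.65,-0.63,0.24],[0,0,3.6],1],[[-3.65,-0.63,0.24],[0,0,3.6],1],[[-3.65,-0.63,0.24],[0,0,3.6],1],[[-3.65,-0.63,0.24],[0,0,3.6],1]]'
python3 -m inch '[[[-3.65,-0.63,0.24],[0,0,3.6],1],[[-3.65,-0.63,0.24],[0,0,3.6],1],[[-3.65,-0.63,0.24],[0,0,3.6],1],[[-3.65,-0.63,0.24],[0,0,3.6],1],[[0,0,0],[0,0,0],1]]'
python3 -c "
from h import *
go([.565,.0785,.14],0.024,1)
s=r.observe();print(s['position'],s['q'],s['width'])
cv2.imwrite('pics/w1.png',r.snapshot('wrist')[:,:,::-1])"
```

```text
time_s: 0.93
position: [0.4783, 0.4447, 0.2238]
tool_rot: [1.402, 2.811, -0.0]
force: [0.0, 1.0, -0.7]
width: 0.0853
finger_force: 0.0
time_s: 1.35
position: [0.5414, 0.2713, 0.212]
tool_rot: [1.825, 2.557, -0.0]
force: [0.7, -0.6, -0.3]
width: 0.0855
finger_force: 0.0
time_s: 1.77
position: [0.5505, 0.1172, 0.2025]
tool_rot: [2.14, 2.297, -0.006]
force: [0.1, -0.7, 0.0]
width: 0.0851
finger_force: 0.0
[-3.9211  1.2746  6.2569 -0.0754  0.2187  2.6701]
[0.5505 0.1172 0.2025] [-0.5282  0.4801  0.3078  2.0321 -0.2236  0.6631 -0.0052] 0.08505310670749101
```

View pics/w1.png

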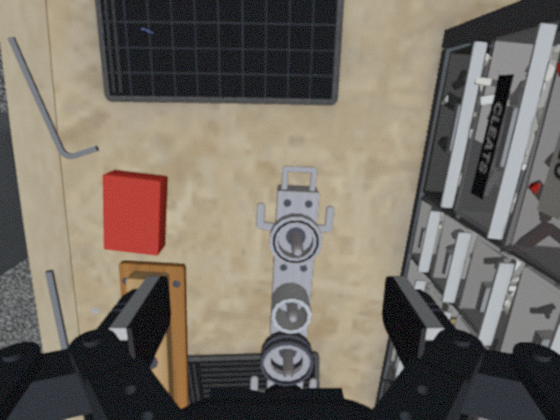

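The wrist view shows the bearing at (296,239), the spacer's top at (292,314) and the cup's top at (288,357). I'll check those positions against the top view.

```bash
python3 -c "
from h import *
print(ray('wrist',[[296,239]],.042),ray('wrist',[[292,314]],.06),ray('wrist',[[288,356]],.05))
go([.565,.0785,.12],0.024,3)"
```

```text
[[0.5698 0.085  0.042 ]] [[0.5712 0.0245 0.06  ]] [[ 0.5725 -0.0261  0.05  ]]
[-1.4381  0.4043  2.7542 -0.0171  0.035   0.9928]
```

```bash
python3 -m inch '[[[-1.44,0.4,2.7],[0,0,1],1],[[-1.44,0.4,2.7],[0,0,1],1],[[-1.44,0.4,2.7],[0,0,1],1],[[0,0,0],[0,0,0],1],[[0,0,0],[0,0,0],1]]'
python3 -m inch '[[[0,0,0],[0,0,0],1],[[0,0,0],[0,0,0],1],[[0,0,0],[0,0,0],1]]'
python3 -c "
from h import *
go([.565,.0785,.04],0.024,1)
c=r.get_calibration('wrist');i=r.snapshot('wrist')[:,:,::-1]
go([.565,.0785,.04],0.024,1)
cv2.imwrite('pics/w2.png',i);import json;json.dump({k:np.array(v).tolist() for k,v in c.items()},open('c2.json','w'))"
```

```text
time_s: 2.23
position: [0.5653, 0.0835, 0.1205]
tool_rot: [-2.186, -2.254, 0.004]
force: [-0.2, 0.8, 0.4]
width: 0.0856
finger_force: 0.0
time_s: 2.48
position: [0.5664, 0.0847, 0.1229]
tool_rot: [2.184, 2.257, 0.003]
force: [-0.3, 0.9, 0.1]
width: 0.0851
finger_force: 0.0
[-0.6151 -0.161   8.2907  0.1091 -0.052   0.4984]
[-0.5958 -0.1549  8.2847  0.1068 -0.0469  0.484 ]
```

View pics/w2.png

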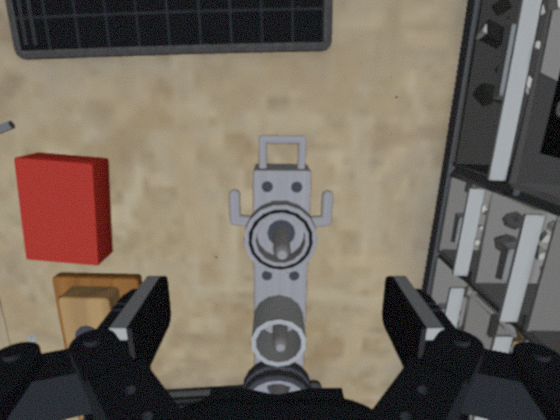

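The bearing's ring is centred at (280,236) and the spacer's top at (278,342). The finger midline is near column 277, so the alignment is good.

```bash
python3 -c "
from h import *
import json
c={k:np.array(v) if isinstance(v,list) else v for k,v in json.load(open('c2.json')).items()}
print(ray('',[[280,236]],.042,c),ray('',[[278,342]],.06,c))
go([.565,.0785,.04],0.024,3)"
```

```text
[[0.5687 0.0809 0.042 ]] [[0.5696 0.0191 0.06  ]]
[-0.1986 -0.0516  2.7616  0.0356 -0.0156  0.1613]
```

```bash
python3 -m inch '[[[-0.5,0,2.7],[0,0,0.5],1],[[0,0,2.7],[0,0,0],1],[[0,0,1.9],[0,0,0],1],[[0,0,1],[0,0,0],1],[[0,0,0],[0,0,0],1]]'
python3 -m inch '[[[0,0,0],[0,0,0],1],[[0,0,0],[0,0,0],0.3],[[0,0,0],[0,0,0],0.3],[[0,0,0],[0,0,0],0.3],[[0,0,0],[0,0,0],0.3]]' 40
python3 -m inch '[[[0,0,0],[0,0,0],0.3],[[0,0,0],[0,0,0],0.3],[[0,0,0],[0,0,0],0.3],[[0,0,0],[0,0,0],0.3],[[0,0,0],[0,0,0],0.3]]' 40
```

```text
time_s: 2.95
position: [0.5653, 0.0786, 0.0374]
tool_rot: [-2.195, -2.246, 0.003]
force: [-0.6, 0.1, -0.3]
width: 0.0854
finger_force: 0.0
time_s: 3.37
position: [0.5666, 0.0785, 0.0399]
tool_rot: [2.196, 2.245, 0.002]
force: [-1.5, 0.8, 11.1]
width: 0.0434
finger_force: 39.0
time_s: 3.78
position: [0.5667, 0.0785, 0.04]
tool_rot: [2.196, 2.245, 0.003]
force: [-1.4, 0.5, 8.5]
width: 0.0433
finger_force: 39.5
```

```bash
python3 -m inch '[[[0,0,-1.5],[0,0,0],0.3],[[0,0,-3.5],[0,0,0],0.3],[[0,0,-3.5],[0,0,0],0.3],[[0,0,0],[0,0,0],0.3],[[0,0,0],[0,0,0],0.3]]'
python3 -c "
from h import *
go([.4358,-.1838,.125],0.009,8)"
```

```text
time_s: 4.2
position: [0.5672, 0.0787, 0.1259]
tool_rot: [2.195, 2.245, 0.006]
force: [0.7, 0.1, -0.7]
width: 0.0434
finger_force: 41.2
[-3.2548 -1.6933  0.0055  0.0311 -0.0072  0.096 ]
```

```bash
python3 -m inch '[[[-3.25,-1.7,0],[0,0,0.1],0.3],[[-3.25,-1.7,0],[0,0,0.1],0.3],[[-3.25,-1.7,0],[0,0,0.1],0.3],[[-3.25,-1.7,0],[0,0,0.1],0.3],[[-3.25,-1.7,0],[0,0,0.1],0.3]]'
python3 -m inch '[[[-3.25,-1.7,0],[0,0,0.1],0.3],[[-3.25,-1.7,0],[0,0,0.1],0.3],[[-3.25,-1.7,0],[0,0,0.1],0.3],[[0,0,0],[0,0,0],0.3],[[0,0,0],[0,0,0],0.3]]'
python3 -m inch '[[[0,0,0],[0,0,0],0.3],[[0,0,0],[0,0,0],0.3],[[0,0,0],[0,0,0],0.3],[[0,0,0],[0,0,0],0.3]]'
python3 -c "
from h import *
go([.4358,-.1838,.042],0.009,1)
i=r.snapshot('top')[:,:,::-1]; go([.4358,-.1838,.042],0.009,1)
cv2.imwrite('pics/t2.png',np.hstack([r.snapshot('wrist')[:,:,::-1],r.snapshot('scene')[:,:,::-1]])[150:,:][:,:800])
print(r.observe()['q'])"
```

```text
time_s: 4.62
position: [0.4826, -0.0867, 0.1228]
tool_rot: [-2.205, -2.236, 0.002]
force: [1.5, -0.3, 0.7]
width: 0.0437
finger_force: 41.1
time_s: 5.03
position: [0.4325, -0.1858, 0.123]
tool_rot: [-2.217, -2.224, 0.002]
force: [0.3, 1.0, 0.4]
width: 0.0433
finger_force: 41.1
time_s: 5.37
position: [0.4348, -0.1826, 0.1235]
tool_rot: [-2.209, -2.233, -0.0]
force: [0.8, 0.2, -0.9]
width: 0.0431
finger_force: 41.1
[-0.1212  0.1011  8.1518 -0.004  -0.0152  0.0959]
[-0.1042  0.1084  8.1562 -0.003  -0.01    0.0762]
[ 0.1668  0.5159  0.157   2.2868 -0.2254  0.3525  0.5252]
```

View pics/t2.png

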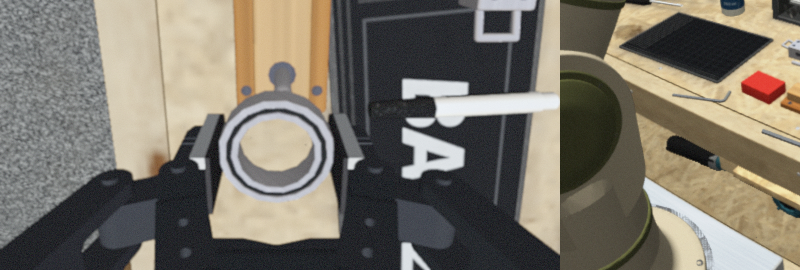

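The wrist view shows the bearing level in the jaws, with its top face at about (277,293), and the far-right pin's tip at about (283,222), just past it. I'll check the offset by casting rays.

```bash
python3 -c "
from h import *
print(ray('wrist',[[283,222],[282,240]],.065),ray('wrist',[[283,240]],.03),ray('wrist',[[277,295]],.1255), r.observe()['position'])
c=r.get_calibration('wrist');M=cv2.Rodrigues(np.array(c['rvec']))[0];print(-M.T@c['tvec'],M[2])"
```

```text
[[ 0.4379 -0.1706  0.065 ]
 [ 0.4375 -0.1808  0.065 ]] [[ 0.4389 -0.1946  0.03  ]] [[ 0.4347 -0.1793  0.1255]] [ 0.4345 -0.1831  0.1236]
[ 0.4336 -0.1084  0.2485] [ 0.0027 -0.2948 -0.9556]
```

```bash
python3 -m inch '[[[-0.3,0.25,1],[0,0,0],0.3],[[0,0,2.5],[0,0,0],0.3],[[0,0,2.5],[0,0,0],0.3],[[0,0,1.5],[0,0,0],0.3],[[0,0,0.7],[0,0,0],0.3]]'
python3 -m inch '[[[0,0,0],[0,0,0],0.3],[[0,0,0],[0,0,0],0.3],[[0,0,0],[0,0,0],0.3]]'
```

```text
time_s: 5.93
position: [0.4363, -0.1866, 0.0394]
tool_rot: [-2.211, -2.229, 0.001]
force: [-7.3, 2.5, 64.1]
width: 0.0434
finger_force: 48.1
time_s: 6.18
position: [0.4369, -0.187, 0.0416]
tool_rot: [2.212, 2.23, -0.0]
force: [0.5, -0.9, -0.5]
width: 0.0434
finger_force: 41.8
```

```bash
python3 -m inch '[[[0,0,0.1],[0,0,0],0.6],[[0,0,0],[0,0,0],0.8],[[0,0,0],[0,0,0],1],[[0,0,0],[0,0,0],1],[[0,0,0],[0,0,0],1]]'
python3 -m inch '[[[0,0,-1.5],[0,0,0],1],[[0,0,-3.5],[0,0,0],1],[[0,0,-3.5],[0,0,0],1],[[0,0,0],[0,0,0],1],[[0,0,0],[0,0,0],1]]'
python3 -m inch '[[[0,0,0],[0,0,0],1],[[0,0,0],[0,0,0],1]]'
python3 -c "
from h import *
cv2.imwrite('pics/w3.png',r.snapshot('wrist')[:,:,::-1])
go([.567,.0185,.13],0.024,7)"
```

```text
time_s: 6.6
position: [0.4369, -0.1868, 0.0409]
tool_rot: [2.212, 2.23, 0.0]
force: [-0.3, -0.2, 0.1]
width: 0.0854
finger_force: 0.0
time_s: 7.02
position: [0.4377, -0.187, 0.1274]
tool_rot: [2.21, 2.228, 0.003]
force: [0.7, -0.9, -0.3]
width: 0.0855
finger_force: 0.0
time_s: 7.18
position: [0.4364, -0.1865, 0.125]
tool_rot: [-2.211, -2.23, 0.001]
force: [0.6, -0.7, 0.3]
width: 0.0854
finger_force: 0.0
[ 2.8987  1.9146 -0.0758 -0.0138 -0.0048 -0.1287]
```

View pics/w3.png

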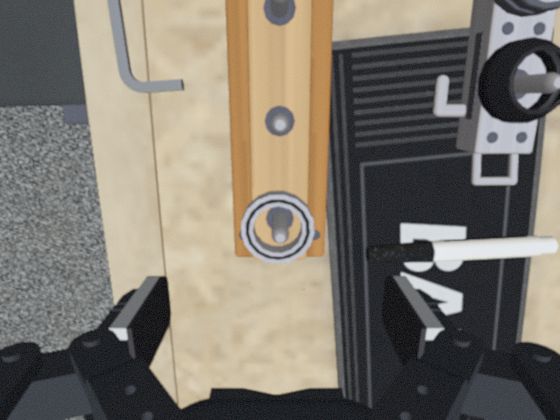

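The bearing lies flat on the far-right pin, at (278,228) in this view. The spacer is next.

```bash
python3 -m inch '[[[2.9,1.9,0],[0,0,-0.1],1],[[2.9,1.9,0],[0,0,-0.1],1],[[2.9,1.9,0],[0,0,-0.1],1],[[2.9,1.9,0],[0,0,-0.1],1],[[2.9,1.9,0],[0,0,-0.1],1]]'
python3 -m inch '[[[2.9,1.9,0],[0,0,-0.1],1],[[2.9,1.9,0],[0,0,-0.1],1],[[0,0,0],[0,0,0],1],[[0,0,0],[0,0,0],1],[[0,0,0],[0,0,0],1]]'
python3 -m inch '[[[0,0,0],[0,0,0],1],[[0,0,0],[0,0,0],1]]'
python3 -c "
from h import *
go([.567,.0195,.054],0.024,1);go([.567,.0195,.054],0.024,1)"
```

```text
time_s: 7.65
position: [0.5302, -0.0393, 0.1244]
tool_rot: [-2.202, -2.239, 0.003]
force: [-0.2, -0.6, 0.6]
width: 0.0855
finger_force: 0.0
time_s: 8.07
position: [0.5661, 0.0176, 0.1245]
tool_rot: [-2.198, -2.243, 0.004]
force: [-0.3, -1.2, 0.7]
width: 0.0855
finger_force: 0.0
time_s: 8.23
position: [0.5663, 0.0164, 0.1254]
tool_rot: [-2.201, -2.241, 0.002]
force: [0.9, 0.0, 0.2]
width: 0.0855
finger_force: 0.0
[ 0.3053  0.0835  7.139  -0.0599  0.0299 -0.3312]
[ 0.3053  0.0835  7.139  -0.0599  0.0299 -0.3312]
```

```bash
python3 -m inch '[[[0.3,0.1,1.5],[0,0,0],1],[[0,0,2.5],[0,0,0],1],[[0,0,2],[0,0,0],1],[[0,0,0.8],[0,0,0],1],[[0,0,0.3],[0,0,0],1]]'
python3 -m inch '[[[0,0,0],[0,0,0],1],[[0,0,0],[0,0,0],0.15],[[0,0,0],[0,0,0],0.15],[[0,0,0],[0,0,0],0.15],[[0,0,0],[0,0,0],0.15]]' 40
python3 -m inch '[[[0,0,0],[0,0,0],0.15],[[0,0,0],[0,0,0],0.15],[[0,0,0],[0,0,0],0.15],[[0,0,0],[0,0,0],0.15]]' 40
python3 -m inch '[[[0,0,-1.5],[0,0,0],0.15],[[0,0,-3.5],[0,0,0],0.15],[[0,0,-3.2],[0,0,0],0.15],[[0,0,0],[0,0,0],0.15],[[0,0,0],[0,0,0],0.15]]'
python3 -c "
from h import *
go([.4364,-.1258,.137],0.009,5)"
```

```text
time_s: 8.65
position: [0.567, 0.0199, 0.0535]
tool_rot: [-2.199, -2.241, 0.003]
force: [0.3, -0.4, -0.0]
width: 0.0854
finger_force: 0.0
time_s: 9.07
position: [0.5683, 0.0211, 0.0555]
tool_rot: [2.198, 2.244, 0.002]
force: [-0.5, 0.2, -0.6]
width: 0.0387
finger_force: 0.0
time_s: 9.4
position: [0.5684, 0.0211, 0.0556]
tool_rot: [2.198, 2.243, 0.002]
force: [-0.7, -0.2, 6.6]
width: 0.0325
finger_force: 39.1
time_s: 9.82
position: [0.5689, 0.0213, 0.1386]
tool_rot: [2.196, 2.243, 0.005]
force: [0.5, 0.1, -0.8]
width: 0.0327
finger_force: 40.1
[-2.9024 -2.6946  0.0257  0.0455 -0.0066  0.1357]
```

```bash
python3 -m inch '[[[-2.9,-2.65,0],[0,0,0.14],0.15],[[-2.9,-2.65,0],[0,0,0.14],0.15],[[-2.9,-2.65,0],[0,0,0.14],0.15],[[-2.9,-2.65,0],[0,0,0.14],0.15],[[-2.9,-2.65,0],[0,0,0.14],0.15]]'
python3 -m inch '[[[0,0,0],[0,0,0],0.15],[[0,0,0],[0,0,0],0.15],[[0,0,0],[0,0,0],0.15],[[0,0,0],[0,0,0],0.15],[[0,0,0],[0,0,0],0.15]]'
python3 -c "
from h import *
i=r.snapshot('wrist')[:,:,::-1];cv2.imwrite('pics/w4.png',i)
go([.4368,-.123,.0565],0.009,1)"
```

```text
time_s: 10.23
position: [0.4358, -0.1267, 0.1358]
tool_rot: [-2.211, -2.231, 0.001]
force: [0.1, -1.3, -0.8]
width: 0.0325
finger_force: 40.1
time_s: 10.65
position: [0.4386, -0.125, 0.1364]
tool_rot: [-2.21, -2.233, -0.0]
force: [0.1, -0.4, -0.3]
width: 0.0323
finger_force: 40.1
[ 0.1986 -0.1656  7.9902  0.0001 -0.009   0.0832]
```

View pics/w4.png

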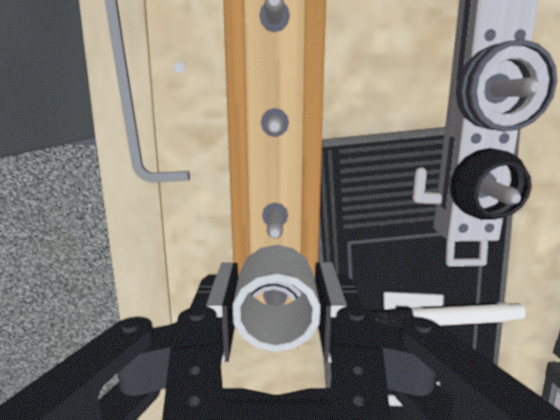

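The spacer is level in the jaws at (277,305). The target pin's foot is at (275,215), the same place relative to the tool as for the first placement. Lowering now.

```bash
python3 -m inch '[[[0.15,-0.15,1.5],[0,0,0],0.15],[[0,0,2.5],[0,0,0],0.15],[[0,0,2],[0,0,0],0.15],[[0,0,1],[0,0,0],0.15],[[0,0,0.4],[0,0,0],0.15]]'
python3 -m inch '[[[0,0,0.3],[0,0,0],0.15],[[0,0,0.15],[0,0,0],0.15],[[0,0,0],[0,0,0],0.15],[[0,0,0],[0,0,0],0.15]]'
python3 -m inch '[[[0,0,0],[0,0,0],0.6],[[0,0,0],[0,0,0],0.8],[[0,0,0],[0,0,0],1],[[0,0,0],[0,0,0],1],[[0,0,0],[0,0,0],1]]'
python3 -m inch '[[[0,0,-1.5],[0,0,0],1],[[0,0,-3.2],[0,0,0],1],[[0,0,-2.5],[0,0,0],1],[[0,0,0],[0,0,0],1],[[0,0,0],[0,0,0],1]]'
python3 -c "
from h import *
cv2.imwrite('pics/w5.png',r.snapshot('wrist')[:,:,::-1])
go([.569,-.040,.127],0.024,4)"
```

```text
time_s: 11.12
position: [0.4361, -0.1237, 0.061]
tool_rot: [-2.209, -2.231, 0.002]
force: [-0.6, -0.5, -1.2]
width: 0.0325
finger_force: 40.1
time_s: 11.45
position: [0.4366, -0.1245, 0.0587]
tool_rot: [2.211, 2.23, 0.001]
force: [0.3, 0.1, -0.3]
width: 0.0325
finger_force: 40.1
time_s: 11.87
position: [0.4363, -0.1246, 0.0584]
tool_rot: [2.212, 2.23, 0.0]
force: [-0.8, 0.1, 0.1]
width: 0.0855
finger_force: 0.0
time_s: 12.28
position: [0.4369, -0.1246, 0.1314]
tool_rot: [2.21, 2.229, 0.003]
force: [-0.3, -0.5, -0.3]
width: 0.0853
finger_force: 0.0
[ 2.0556  3.3477  0.0901  0.0192  0.0025 -0.221 ]
```

View pics/w5.png

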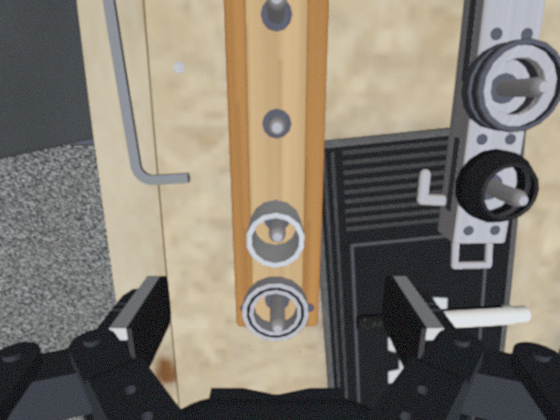

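The spacer is on the third pin at (276,240) and the bearing is still good on the fourth. The cup is next.

```bash
python3 -m inch '[[[2.06,3.35,0],[0,0,-0.2],1],[[2.06,3.35,0],[0,0,-0.2],1],[[2.06,3.35,0],[0,0,-0.2],1],[[2.06,3.35,0],[0,0,-0.2],1],[[0,0,0],[0,0,0],1]]'
python3 -m inch '[[[0,0,0],[0,0,0],1],[[0,0,0],[0,0,0],1],[[0,0,0],[0,0,0],1],[[0,0,0],[0,0,0],1]]'
python3 -c "
from h import *
go([.569,-.040,.043],0.024,1)"
```

```text
time_s: 12.75
position: [0.5754, -0.0346, 0.1287]
tool_rot: [2.188, 2.253, 0.006]
force: [1.8, 1.3, -0.4]
width: 0.0853
finger_force: 0.0
time_s: 13.08
position: [0.5678, -0.0415, 0.1298]
tool_rot: [-2.198, -2.243, 0.002]
force: [0.4, 0.6, 0.3]
width: 0.0853
finger_force: 0.0
[ 0.1473  0.1285  8.6847 -0.0823  0.0122 -0.2105]
```

```bash
python3 -m inch '[[[0.15,0.1,1.5],[0,0,0],1],[[0,0,2.8],[0,0,0],1],[[0,0,2.4],[0,0,0],1],[[0,0,1.3],[0,0,0],1],[[0,0,0.6],[0,0,0],1]]'
python3 -m inch '[[[0,0,0.1],[0,0,0],1],[[0,0,0],[0,0,0],0.35],[[0,0,0],[0,0,0],0.35],[[0,0,0],[0,0,0],0.35],[[0,0,0],[0,0,0],0.35]]' 45
python3 -m inch '[[[0,0,0],[0,0,0],0.35],[[0,0,0],[0,0,0],0.35],[[0,0,0],[0,0,0],0.35]]' 45
python3 -m inch '[[[0,0,-1.5],[0,0,0],0.35],[[0,0,-3.5],[0,0,0],0.35],[[0,0,-3.5],[0,0,0],0.35],[[0,0,0],[0,0,0],0.35],[[0,0,0],[0,0,0],0.35]]'
python3 -c "
from h import *
go([.4365,-.064,.13],0.009,4)"
```

```text
time_s: 13.5
position: [0.5685, -0.0397, 0.0425]
tool_rot: [-2.197, -2.243, 0.003]
force: [-0.8, -0.1, -0.2]
width: 0.0853
finger_force: 0.0
time_s: 13.92
position: [0.5706, -0.039, 0.0446]
tool_rot: [2.196, 2.245, 0.002]
force: [-1.7, -1.5, 5.7]
width: 0.0483
finger_force: 45.9
time_s: 14.17
position: [0.5706, -0.039, 0.0446]
tool_rot: [2.196, 2.245, 0.002]
force: [-1.0, -0.2, 5.8]
width: 0.0485
finger_force: 46.0
time_s: 14.58
position: [0.5713, -0.0387, 0.1307]
tool_rot: [2.194, 2.244, 0.006]
force: [-0.6, 0.4, -2.1]
width: 0.0484
finger_force: 47.2
[-0.5797 -3.3798  0.0086  0.0718 -0.0025  0.1928]
```

```bash
python3 -m inch '[[[-0.54,-3.38,0],[0,0,0.19],0.35],[[-0.54,-3.38,0],[0,0,0.19],0.35],[[-0.54,-3.38,0],[0,0,0.19],0.35],[[-0.54,-3.38,0],[0,0,0.19],0.35],[[0,0,0],[0,0,0],0.35]]'
python3 -m inch '[[[0,0,0],[0,0,0],0.35],[[0,0,0],[0,0,0],0.35],[[0,0,0],[0,0,0],0.35],[[0,0,0],[0,0,0],0.35],[[0,0,0],[0,0,0],0.35]]'
python3 -c "
from h import *
i=r.snapshot('wrist')[:,:,::-1];cv2.imwrite('pics/w6.png',i)
go([.4365,-.062,.0455],0.009,1)"
```

```text
time_s: 15.0
position: [0.4267, -0.0636, 0.1275]
tool_rot: [-2.21, -2.224, 0.009]
force: [-1.3, -0.1, -1.1]
width: 0.0488
finger_force: 47.2
time_s: 15.42
position: [0.4361, -0.0626, 0.128]
tool_rot: [2.211, 2.232, 0.0]
force: [-0.3, -0.7, -0.8]
width: 0.0483
finger_force: 47.2
[0.0576 0.0662 8.2501 0.0096 0.006  0.0242]
```

View pics/w6.png

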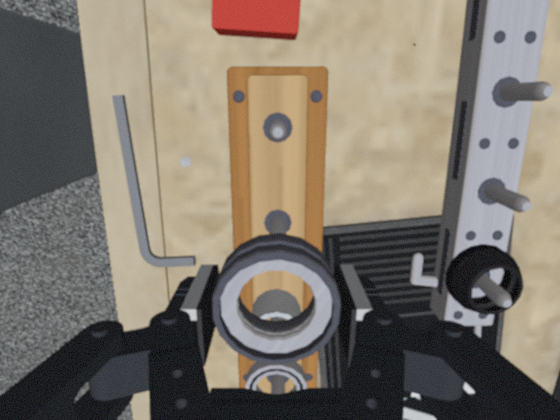

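The cup is held level at (276,303), and the second pin's foot is at (278,220), as expected.

```bash
python3 -m inch '[[[0.05,0.05,1.5],[0,0,0],0.35],[[0,0,2.5],[0,0,0],0.35],[[0,0,2],[0,0,0],0.35],[[0,0,1],[0,0,0],0.35],[[0,0,0.5],[0,0,0],0.35]]'
python3 -m inch '[[[0,0,0.4],[0,0,0],0.35],[[0,0,0.2],[0,0,0],0.35],[[0,0,0],[0,0,0],0.35],[[0,0,0],[0,0,0],0.35]]'
python3 -m inch '[[[0,0,0],[0,0,0],0.6],[[0,0,0],[0,0,0],0.8],[[0,0,0],[0,0,0],1],[[0,0,0],[0,0,0],1],[[0,0,0],[0,0,0],1]]'
python3 -m inch '[[[0,0,-1.5],[0,0,0],1],[[0,0,-3.2],[0,0,0],1],[[0,0,-3.3],[0,0,0],1],[[0,0,0],[0,0,0],1],[[0,0,0],[0,0,0],1]]'
python3 -c "
from h import *
go([.571,-.1005,.127],0.024,4)"
```

```text
time_s: 15.88
position: [0.4356, -0.0622, 0.0517]
tool_rot: [-2.21, -2.23, 0.002]
force: [-0.1, 0.7, -0.3]
width: 0.0487
finger_force: 47.1
time_s: 16.22
position: [0.436, -0.0622, 0.0473]
tool_rot: [2.212, 2.231, -0.0]
force: [0.1, -0.9, -0.1]
width: 0.0481
finger_force: 47.1
time_s: 16.63
position: [0.4358, -0.0623, 0.0474]
tool_rot: [2.211, 2.231, 0.0]
force: [-0.5, -0.4, 0.1]
width: 0.0855
finger_force: 0.0
time_s: 17.05
position: [0.4366, -0.062, 0.1286]
tool_rot: [2.209, 2.23, 0.004]
force: [-0.6, -0.6, -0.3]
width: 0.0854
finger_force: 0.0
[-1.0185  3.3433  0.0472  0.0512  0.0048 -0.2058]
```

```bash
python3 -m inch '[[[-1.02,3.35,0],[0,0,-0.2],1],[[-1.02,3.35,0],[0,0,-0.2],1],[[-1.02,3.35,0],[0,0,-0.2],1],[[-1.02,3.35,0],[0,0,-0.2],1],[[0,0,0],[0,0,0],1]]'
python3 -m inch '[[[0,0,0],[0,0,0],1],[[0,0,0],[0,0,0],1],[[0,0,0],[0,0,0],1],[[0,0,0],[0,0,0],1]]'
python3 -c "
from h import *
cv2.imwrite('pics/w7.png',r.snapshot('wrist')[:,:,::-1])
go([.571,-.1005,.040],0.024,1)"
```

```text
time_s: 17.47
position: [0.5767, -0.1028, 0.1263]
tool_rot: [2.192, 2.244, 0.003]
force: [0.7, 0.0, 0.4]
width: 0.0852
finger_force: 0.0
time_s: 17.8
position: [0.569, -0.1009, 0.1268]
tool_rot: [-2.195, -2.245, 0.001]
force: [0.2, 0.2, -0.1]
width: 0.0856
finger_force: 0.0
[ 0.0281  0.1731  8.7066 -0.0495 -0.0286 -0.0693]
```

View pics/w7.png

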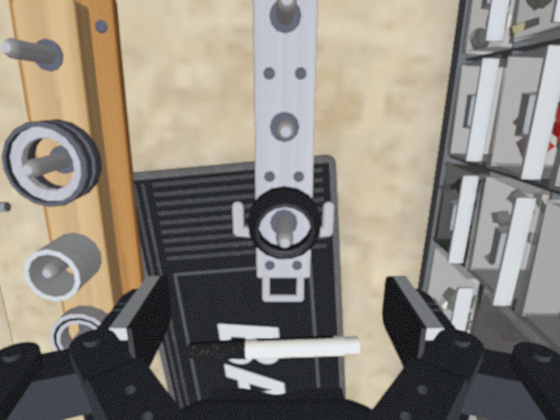

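The cone cover is at (285,222), on the jaw midline. The cup, spacer and bearing stand correctly on the block. Gripping the cover by its rim.

```bash
python3 -m inch '[[[0,0.15,1.5],[0,0,0],1],[[0,0,2.8],[0,0,0],1],[[0,0,2.4],[0,0,0],1],[[0,0,1.3],[0,0,0],1],[[0,0,0.6],[0,0,0],1]]'
python3 -m inch '[[[0,0,0.1],[0,0,0],1],[[0,0,0],[0,0,0],0.3],[[0,0,0],[0,0,0],0.3],[[0,0,0],[0,0,0],0.3],[[0,0,0],[0,0,0],0.3]]' 35
python3 -m inch '[[[0,0,0],[0,0,0],0.3],[[0,0,0],[0,0,0],0.3],[[0,0,0],[0,0,0],0.3]]' 35
python3 -m inch '[[[0,0,-1.5],[0,0,0],0.3],[[0,0,-3.5],[0,0,0],0.3],[[0,0,-3.5],[0,0,0],0.3],[[0,0,0],[0,0,0],0.3],[[0,0,0],[0,0,0],0.3]]'
python3 -c "
from h import *
go([.4365,-.0025,.125],0.009,5)"
```

```text
time_s: 18.27
position: [0.5705, -0.1007, 0.0395]
tool_rot: [-2.194, -2.245, 0.002]
force: [-0.3, 0.4, 0.2]
width: 0.0857
finger_force: 0.0
time_s: 18.68
position: [0.5723, -0.1012, 0.0414]
tool_rot: [2.195, 2.246, 0.002]
force: [-1.3, 0.1, 6.2]
width: 0.0443
finger_force: 34.7
time_s: 18.93
position: [0.5723, -0.1011, 0.0414]
tool_rot: [2.195, 2.246, 0.002]
force: [-1.4, 0.4, 6.7]
width: 0.0445
finger_force: 34.9
time_s: 19.35
position: [0.573, -0.1011, 0.1277]
tool_rot: [2.193, 2.245, 0.005]
force: [-0.0, 0.7, -0.7]
width: 0.0439
finger_force: 36.1
[ 2.0156 -2.6989  0.048   0.054   0.0034  0.1626]
```

```bash
python3 -m inch '[[[2,-2.7,0],[0,0,0.16],0.3],[[2,-2.7,0],[0,0,0.16],0.3],[[2,-2.7,0],[0,0,0.16],0.3],[[2,-2.7,0],[0,0,0.16],0.3],[[2,-2.7,0],[0,0,0.16],0.3]]'
python3 -m inch '[[[0,0,0],[0,0,0],0.3],[[0,0,0],[0,0,0],0.3],[[0,0,0],[0,0,0],0.3],[[0,0,0],[0,0,0],0.3],[[0,0,0],[0,0,0],0.3]]'
python3 -c "
from h import *
i=r.snapshot('wrist')[:,:,::-1];cv2.imwrite('pics/w8.png',i)
go([.4365,-.003,.0425],0.009,1)"
```

```text
time_s: 19.77
position: [0.4332, -0.0028, 0.1249]
tool_rot: [-2.212, -2.231, 0.001]
force: [0.7, 0.4, -0.4]
width: 0.0446
finger_force: 36.1
time_s: 20.18
position: [0.4361, -0.0041, 0.1251]
tool_rot: [2.212, 2.23, 0.0]
force: [0.1, -0.1, 0.3]
width: 0.0444
finger_force: 36.1
[ 0.1118  0.0598  8.2561  0.0307  0.0225 -0.0672]
```

View pics/w8.png

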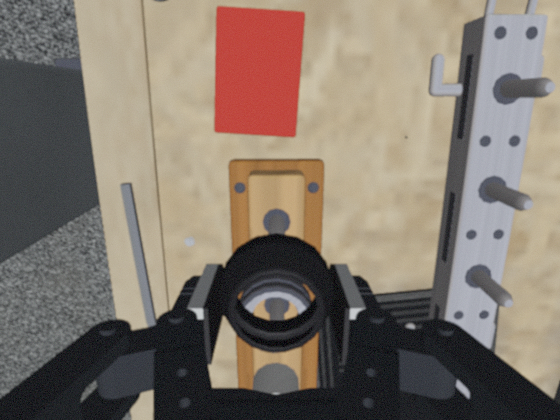

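The cover is level at (276,293), and the first pin's foot is at (277,219). Lowering.

```bash
python3 -m inch '[[[0.1,0.05,1.5],[0,0,0],0.3],[[0,0,2.5],[0,0,0],0.3],[[0,0,2],[0,0,0],0.3],[[0,0,1],[0,0,0],0.3],[[0,0,0.5],[0,0,0],0.3]]'
python3 -m inch '[[[0,0,0.4],[0,0,0],0.3],[[0,0,0.25],[0,0,0],0.3],[[0,0,0],[0,0,0],0.3],[[0,0,0],[0,0,0],0.3]]'
python3 -m inch '[[[0,0,0],[0,0,0],0.6],[[0,0,0],[0,0,0],0.8],[[0,0,0],[0,0,0],1],[[0,0,0],[0,0,0],1],[[0,0,0],[0,0,0],1]]'
python3 -m inch '[[[0,0,-1.5],[0,0,0],1],[[0,0,-3.5],[0,0,0],1],[[0,0,-3.5],[0,0,0],1],[[0,0,-3],[0,0,0],1],[[0,0,0],[0,0,0],1]]'
python3 -m inch '[[[4,0,0],[0,0,0],1],[[4,0,0],[0,0,0],1],[[4,0,0],[0,0,0],1],[[4,0,0],[0,0,0],1],[[4,0,0],[0,0,0],1]]'
python3 -m inch '[[[0,0,0],[0,0,0],1],[[0,0,0],[0,0,0],1],[[0,0,0],[0,0,0],1],[[0,0,0],[0,0,0],1],[[0,0,0],[0,0,0],1]]'
python3 -c "
from h import *
s=r.snapshot('scene')[180:320,200:400,::-1];t=r.snapshot('top')[140:280,200:400,::-1]
cv2.imwrite('pics/f.png',cv2.resize(np.hstack([s,t]),None,fx=2,fy=2,interpolation=2))"
```

```text
time_s: 20.65
position: [0.4356, -0.0031, 0.0486]
tool_rot: [-2.212, -2.229, 0.002]
force: [0.3, 0.1, -0.7]
width: 0.0445
finger_force: 36.1
time_s: 20.98
position: [0.4359, -0.0028, 0.0434]
tool_rot: [2.213, 2.23, -0.001]
force: [0.8, -0.0, -1.0]
width: 0.0444
finger_force: 36.1
time_s: 21.4
position: [0.4357, -0.0024, 0.0439]
tool_rot: [2.211, 2.231, 0.0]
force: [0.9, -0.6, 0.6]
width: 0.0855
finger_force: 0.0
time_s: 21.82
position: [0.4369, -0.0025, 0.1626]
tool_rot: [2.209, 2.229, 0.006]
force: [0.6, 1.0, -0.6]
width: 0.0852
finger_force: 0.0
time_s: 22.23
position: [0.4332, 0.1994, 0.1585]
tool_rot: [-2.212, -2.231, 0.0]
force: [1.4, -0.5, -0.8]
width: 0.0856
finger_force: 0.0
time_s: 22.65
position: [0.4339, 0.196, 0.1588]
tool_rot: [2.215, 2.228, -0.0]
force: [-0.9, 0.8, -0.2]
width: 0.0854
finger_force: 0.0
```

View pics/f.png

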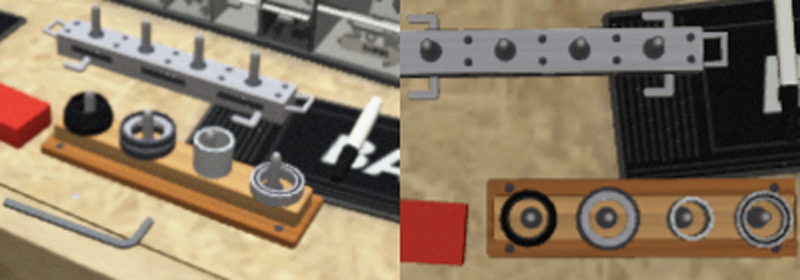

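The rack is empty. The block holds the cover, cup, spacer and bearing from left to right, all lying flat with the pins through them.

```bash
python3 -c "
from station import r
print(r.job_done())"
```

```text
the job is handed in; nothing more can be done
None
```

The job is handed in: from left to right the block now holds the cone cover, cup, spacer and bearing, each lying flat on its own pin the same way up as it stood, done in about 23 s. The wrist force peaked at 64 N in the readings, when the bearing was set down.

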